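# Restock the glue rack and hang up the tote

## Robot

A 6-joint arm with a two-finger parallel gripper is mounted at the origin on the work surface. World frame = base frame: x ahead of the robot, y to its left, z up, the work surface at z = 0. Lengths are in mm, angles in rad, forces in N, time in s.
With the tool pointing down it reaches from about 300 to 1000 mm from the base axis. Payload 5.1 kg.
Tool frame: the origin (TCP) lies on the centre line of the jaws, within the pads' length; the fingertips stand 17 mm ahead of it and the grasp point (between the pads) lies 2 mm behind it (nose_length is the distance from the TCP to the fingertips, in mm); z points along the fingers, y is the line along which they close (so a half turn about z gives the same grasp; the last joint's range is limited). The gripper opens to 95 mm and grips with 3 to 60 N. Pads are 20 mm wide; open, the fingers measure 119 mm over their backs; the gripper's body (75 mm by 180 mm) begins 59 mm behind the grasp point.
Start: joints at [1.166, 0.124, 1.65, -0, 1.367, -0.083], TCP at [205.599, 616.615, 231.656] pointing down, gripper open.
Joint ranges: [-2.61, 2.61], [-1.02, 2.33], [0.03, 2.71], [-1.35, 4.49], [0.32, 2.68], [-2.91, 2.91]. Speed limits (rad/s): [2.57, 2.57, 3.14, 3.14, 3.14, 3.14].

## Interface

Orientations are given as a unit quaternion [x, y, z, w].
In Python, from cell import * gives the robot as it stands. Calls block until the motion is done:
- movep(position, orientation): joint-space move of the TCP to a pose.
- move_l(position, rot=None, v=150): straight line of the TCP; rot=None keeps the orientation; v is the mean speed in mm/s.
- movej(angles): joint-space move.
- open_gripper() and grasp(f_grip=None): open the fingers fully, or close them until they stop; f_grip is the grip in N (None keeps the last).
- dwell(seconds).
- solve_ik(position, orientation): joint angles nearest the present ones, or None.
- get_state(): the state.
- snapshot(name): name is "scene" or "top"; returns a dict with "frame" (400x640x3 uint8, blue, green, red), "intrinsics" (3x3 intrinsics, pixels), "k1" (the pictures are not rectified: a ray, as slopes to the right and down, at radius r is drawn at 1 + k1 r^2 times it, then the intrinsics apply), "world_to_cam" (4x4, takes a point from world to camera coordinates). Camera axes: x right, y up, looking along -z (the intrinsics and any distortion apply to the point x, -y, -z); pixel columns grow to the right and rows downward; lengths in mm; the calibration is good to about 2 mm. A picture is of the moment at which its call begins. There is no depth.
A pose or a line that the arm cannot do raises IKError and nothing moves.
- sign_off(): hands the job in; it is judged then, once.
The state is a dict: "clock": time; "q": joint angles; "qd": joint speeds; "tau": joint torques, N m; "tool_pos": TCP position; "ee_rot": TCP orientation; "wrist_force": force on the tool from outside, world axes, zero at the start; "ft_torque": the same for the moment, N m; "grip_width": finger opening in mm; "gripper_force": force on a finger pad.
Only numpy, scipy, OpenCV 4.12 (cv2) and the standard library are available. Lean on these libraries where they do the work, as an engineer would, in place of code of your own. Each camera call takes 0.05 s, during which the arm holds its last target. There are 200 camera calls.

## Task

Two of the six cells in the wooden bench rack are empty: take the two spare glue bottles out of the plywood tote and stand one upright in each empty cell, setting them down rather than dropping them. Then hang the emptied tote on the steel hook by the hand slot in its middle board, so that it hangs there by itself, still and roughly level. Leave the bottles already in the rack, and the tin, clamp and chisel, where they are.

Things in the scene. Friction and masses are not known exactly. Their poses are not given: they have to be found in the camera images.
- rack: Fixed pale wooden rack, 240 mm (x) x 162 mm (y), 55 mm high: 3 x 2 open square cells, each 72 mm wide inside, 78 mm apart centre to centre, walls 6 mm, cell floors 6 mm above the bench. At the start two cells are empty (just a flat brown stain on the floor), the other four hold a bottle; which ones varies. Origin: centre of its underside, z up.
- cell_1 (a point): Centre of the floor of cell 1 of the rack, -78 mm along x and -39 mm along y from the rack's centre, 6 mm above the bench. Axes: the rack's. It may be empty or hold a bottle.
- cell_2 (a point): Centre of the floor of cell 2 of the rack, -78 mm along x and +39 mm along y from the rack's centre, 6 mm above the bench. Axes: the rack's. It may be empty or hold a bottle.
- cell_3 (a point): Centre of the floor of cell 3 of the rack, +0 mm along x and -39 mm along y from the rack's centre, 6 mm above the bench. Axes: the rack's. It may be empty or hold a bottle.
- cell_4 (a point): Centre of the floor of cell 4 of the rack, +0 mm along x and +39 mm along y from the rack's centre, 6 mm above the bench. Axes: the rack's. It may be empty or hold a bottle.
- cell_5 (a point): Centre of the floor of cell 5 of the rack, +78 mm along x and -39 mm along y from the rack's centre, 6 mm above the bench. Axes: the rack's. It may be empty or hold a bottle.
- cell_6 (a point): Centre of the floor of cell 6 of the rack, +78 mm along x and +39 mm along y from the rack's centre, 6 mm above the bench. Axes: the rack's. It may be empty or hold a bottle.
- spare_1_mid (a point): Spare glue bottle, 140 mm tall, about 0.2 kg: white body 56 mm across with a blue band, shoulder 82 to 98 mm above its foot, then an orange cap 28 mm across, 98 to 140 mm above the foot, good to grip. Origin on its axis half-way up, 70 mm above its foot; z up. At the start it stands in the tote, one spare each side of the middle board.
- spare_2_mid (a point): Spare glue bottle, 140 mm tall, about 0.2 kg: white body 56 mm across with a blue band, shoulder 82 to 98 mm above its foot, then an orange cap 28 mm across, 98 to 140 mm above the foot, good to grip. Origin on its axis half-way up, 70 mm above its foot; z up. At the start it stands in the tote, one spare each side of the middle board.
- stock_1_mid (a point): Bottle already in one of the rack's cells, to be left there: glue bottle, 140 mm tall, about 0.2 kg: white body 56 mm across with a blue band, shoulder 82 to 98 mm above its foot, then an orange cap 28 mm across, 98 to 140 mm above the foot, good to grip. Origin on its axis half-way up, 70 mm above its foot; z up.
- stock_2_mid (a point): Bottle already in one of the rack's cells, to be left there: glue bottle, 140 mm tall, about 0.2 kg: white body 56 mm across with a blue band, shoulder 82 to 98 mm above its foot, then an orange cap 28 mm across, 98 to 140 mm above the foot, good to grip. Origin on its axis half-way up, 70 mm above its foot; z up.
- stock_3_mid (a point): Bottle already in one of the rack's cells, to be left there: glue bottle, 140 mm tall, about 0.2 kg: white body 56 mm across with a blue band, shoulder 82 to 98 mm above its foot, then an orange cap 28 mm across, 98 to 140 mm above the foot, good to grip. Origin on its axis half-way up, 70 mm above its foot; z up.
- stock_4_mid (a point): Bottle already in one of the rack's cells, to be left there: glue bottle, 140 mm tall, about 0.2 kg: white body 56 mm across with a blue band, shoulder 82 to 98 mm above its foot, then an orange cap 28 mm across, 98 to 140 mm above the foot, good to grip. Origin on its axis half-way up, 70 mm above its foot; z up.
- tote_rail (a point): Loose plywood tote, 0.35 kg: tray 210 mm (x) x 130 mm (y), walls 50 mm high, floor 6 mm; a middle board 14 mm thick (faces look along +x and -x), 160 mm high, has a hand slot through it. Spares stand 56 mm either side of the board. The rail above the slot, 14 mm thick, 48 mm tall, can be pinched from above along x. This point: mid-rail, 140 mm above the underside. Same either way round.
- tote_slot (a point): Middle of the level top edge of the tote's hand slot, 112 mm above the tote's underside and 28 mm below tote_rail: here the tote hangs. The slot goes right through the board along x, is 90 mm wide (y) and reaches from 55 to 112 mm above the underside. Axes: the tote's, z up.
- hook_hang (a point): Hanging place on the fixed steel bracket hook: on top of its level flat arm, 30 mm wide and 8 mm thick, 211 mm above the bench. Axes: z up, x along the arm to its post. The arm's free end points along -x, roughly to the robot. The post (20 mm thick, 222 mm tall, foot 90 x 110 x 12 mm) stands 145 mm along +x.
- hook_tip (a point): Top of the red upturned lip at the free end of the hook's arm: 40 mm along the hook's -x from hook_hang and 16 mm higher. The lip is 8 mm thick and 30 mm wide. Axes: the hook's.
- tin: Bystander: yellow pencil tin, 72 mm across, 95 mm high, pencils up to 145 mm. Origin: centre of its underside.
- clamp: Bystander: orange spring clamp lying flat, about 160 mm long, 24 mm high. Origin: under its pivot; x along it, towards the jaws.
- chisel: Bystander: chisel lying flat, 230 mm long, 28 mm high, red handle towards its -x. Origin: under the ferrule, on the bench.
Not all that is in view belongs to the job. What is shaped like the part that bears spare_2_mid but red is not meant. Leave any red look-alike of the part that bears spare_1_mid alone.

How it is judged:
By the outcome, as a careful person would: the job done as asked, in the order asked, and still so for the second after the job is handed in, with the robot touching nothing.
It also fails if it takes over 67 s, if anything falls off the work surface, if the arm or the gripper's body presses on something with over 40 N, if the wrist force passes 120 N, or if a joint passes its speed limit or range.

## Working session

There is one attempt and no reset: what is moved stays moved. The work goes in short steps, each a Python script; the robot and the scene stay as the last script left them, time stands still between calls to the robot, and variables do not carry over. Pictures are saved under pics/ and viewed, at most 10 in all, crops included, and the job is handed in when it is done.

```bash
mkdir -p pics; ls
python3 - <<'E'
from cell import *
import cv2,pickle
d={}
for n in("scene","top"):
    s=snapshot(n);d[n]=s;cv2.imwrite(f"pics/{n}0.png",s["frame"]);print(n,s["intrinsics"],s["k1"],s["world_to_cam"])
pickle.dump(d,open("snap0.pkl","wb"))
print(get_state())
E
```

```text
pics
scene [[462.60018816   0.         320.27513933]
 [  0.         462.60018816 203.12485818]
 [  0.           0.           1.        ]] -0.05879598323994665 [[-4.73448776e-01  8.80799812e-01  6.16014907e-03  2.96919496e+02]
 [-5.40871433e-01 -2.96235599e-01  7.87211892e-01  2.06344707e+02]
 [ 6.95200942e-01  3.69372658e-01  6.16651838e-01 -1.85856624e+03]
 [ 0.00000000e+00  0.00000000e+00  0.00000000e+00  1.00000000e+00]]
top [[362.56796694   0.         319.29860104]
 [  0.         362.56796694 199.44544858]
 [  0.           0.           1.        ]] -0.055856214552133784 [[ 2.98586915e-04 -9.99880585e-01  1.54508023e-02 -2.06929880e+01]
 [ 9.98793994e-01  1.05677200e-03  4.90860585e-02 -6.05981283e+02]
 [-4.90965249e-02  1.54175121e-02  9.98675038e-01 -1.11508694e+03]
 [ 0.00000000e+00  0.00000000e+00  0.00000000e+00  1.00000000e+00]]
{'clock': 0.1, 'q': array([ 1.16636726e+00,  1.24429426e-01,  1.65155322e+00, -1.95269994e-05,
        1.36749080e+00, -8.25755084e-02]), 'qd': array([ 0.00114153, -0.00087237, -0.00243341,  0.00113738,  0.00017457,
       -0.00133203]), 'tau': array([ 5.51615231e-04, -4.18888128e+01, -3.61092889e+01,  7.77175999e-02,
        4.62832104e-02, -9.28565350e-05]), 'tool_pos': array([205.40968919, 616.10465588, 230.50738035]), 'ee_rot': array([ 1.60231053e-01,  9.87079088e-01, -9.14956121e-04, -2.17453141e-04]), 'wrist_force': array([-0.13902634, -0.08475663,  0.28958938]), 'ft_torque': array([0.00940035, 0.00268701, 0.00805636]), 'gripper_force': 0.0, 'grip_width': 95.3758224505146}
```

View pics/scene0.png

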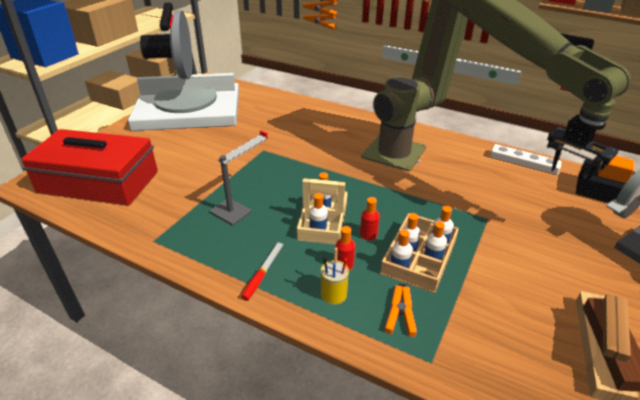

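View pics/top0.png

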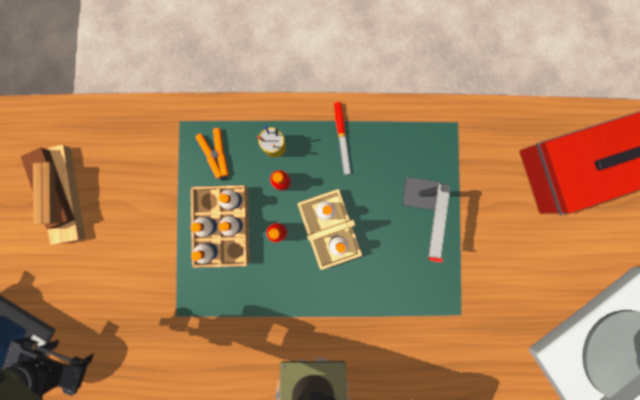

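The top view (up = +x, left = +y) shows the rack at about (218,226) with its upper-left and lower-right cells empty. The tote is at (330,230) with caps at (326,210) and (337,246), the hook runs from (445,187) to its tip at (436,260), and the red decoys are at (280,180) and (276,232). I'll take an enlarged crop for better pixel positions.

Run:
```python
import cv2,pickle
d=pickle.load(open("snap0.pkl","rb"))
f=d["top"]["frame"]
a=cv2.resize(f[175:281,180:370],None,fx=4.2,fy=4.2,interpolation=cv2.INTER_CUBIC)
for i in range(180,370,10):cv2.line(a,(int((i-180)*4.2),0),(int((i-180)*4.2),12 if i%50 else 30),(255,0,255),1)
for i in range(180,281,10):cv2.line(a,(0,int((i-175)*4.2)),(12 if i%50 else 30,int((i-175)*4.2)),(255,0,255),1)
cv2.imwrite("pics/c1.png",a)
a=cv2.resize(f[170:275,395:470],None,fx=5,fy=5,interpolation=cv2.INTER_CUBIC)
g=cv2.resize(d["scene"]["frame"][125:230,205:280],None,fx=5,fy=5,interpolation=cv2.INTER_CUBIC)
for i in range(0,105,10):cv2.line(a,(0,i*5),(10,i*5),(255,0,255),1);cv2.line(a,(i*5,0),(i*5,10),(255,0,255),1);cv2.line(g,(0,i*5),(10,i*5),(255,0,255),1);cv2.line(g,(i*5,0),(i*5,10),(255,0,255),1)
cv2.imwrite("pics/c2.png",cv2.hconcat([a,g]))
```

```text
(no output)
```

View pics/c1.png

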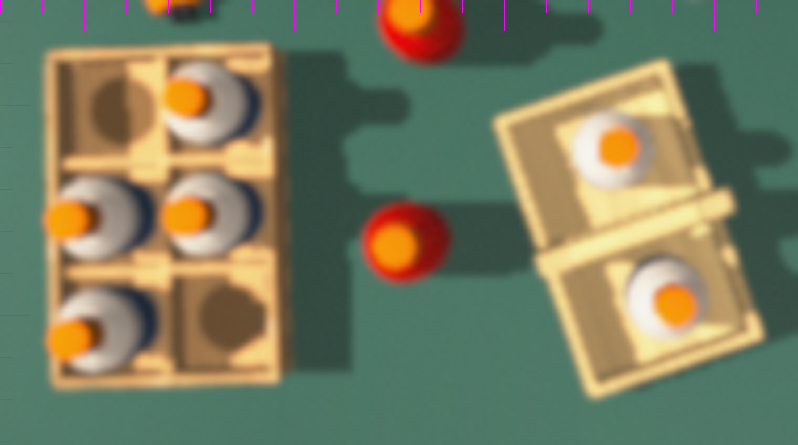

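View pics/c2.png

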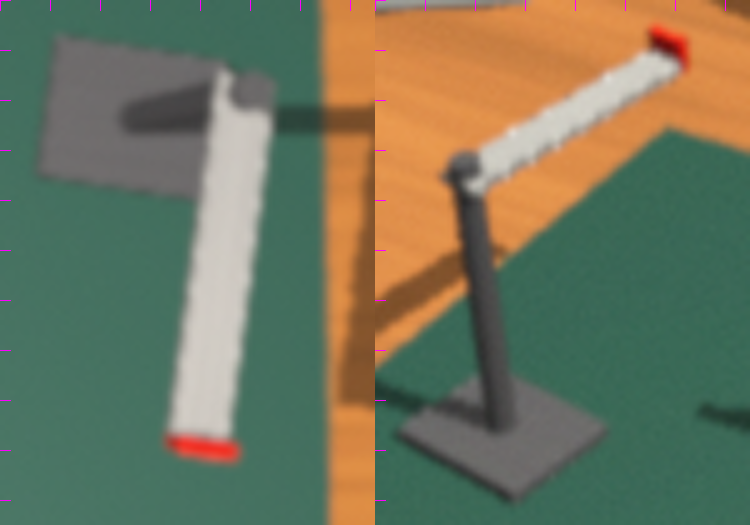

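Crops (in crop pixels):
- **c1:** rack rim corners are (45,52), (272,45), (282,380), (53,388), with stains at (125,112) and (233,317). Tote caps are at (618,147) and (675,304), and the board ends at (540,264) and (731,200).
- **c2, left half:** the lip spans (170,440) to (240,454), and the arm edges run (215,100)→(172,430) and (270,110)→(232,440).

```bash
cat > h.py <<'E'
import numpy as np,cv2,pickle
from scipy.spatial.transform import Rotation as R
def ray(s,uv):
    K=np.array(s["intrinsics"]);k=np.array([s["k1"],0,0,0,0.])
    n=cv2.undistortPoints(np.array([[uv]],float),K,k)[0,0]
    M=np.array(s["world_to_cam"]);d=M[:3,:3].T@np.array([n[0],-n[1],-1]);c=-M[:3,:3].T@M[:3,3]
    return c,d
def at(s,uv,z):
    c,d=ray(s,uv);return (c+d*(z-c[2])/d[2])[:2]
def tri(pairs):
    A=0;b=0
    for s,uv in pairs:
        c,d=ray(s,uv);d=d/np.linalg.norm(d);P=np.eye(3)-np.outer(d,d);A=A+P;b=b+P@c
    return np.linalg.solve(A,b)
def down(a):  # tool z down, tool y (closing line) at world heading a
    y=np.array([np.cos(a),np.sin(a),0]);z=np.array([0,0,-1.]);x=np.cross(y,z)
    return R.from_matrix(np.c_[x,y,z]).as_quat()
E
python3 - <<'E'
from h import *
np.set_printoptions(precision=1,suppress=True)
d=pickle.load(open("snap0.pkl","rb"));t=d["top"];s=d["scene"]
c1=lambda u,v:(180+u/4.2-.4,175+v/4.2-.4)
c2=lambda u,v:(395+u/5-.4,170+v/5-.4)
ang=lambda v:np.degrees(np.arctan2(v[1],v[0]))
r=np.array([at(t,c1(*p),55) for p in[(45,52),(272,45),(282,380),(53,388)]])
print("rack",r,r.mean(0),np.linalg.norm(np.roll(r,-1,0)-r,axis=1),ang(r[0]-r[3]),ang(r[1]-r[2]),ang(r[0]-r[1])-90,ang(r[3]-r[2])-90)
print("stains",at(t,c1(125,112),6),at(t,c1(233,317),6))
w=np.array([at(t,c1(*p),50) for p in[(495,120),(667,62),(763,335),(595,397)]])
print("tote walls",w,w.mean(0),np.linalg.norm(np.roll(w,-1,0)-w,axis=1),ang(w[0]-w[3]),ang(w[0]-w[1])-90)
b=np.array([at(t,c1(*p),160) for p in[(540,264),(731,200)]]);print("board",b,b.mean(0),ang(b[0]-b[1])-90,np.linalg.norm(b[0]-b[1]))
c=np.array([at(t,c1(*p),140) for p in[(618,147),(675,304)]]);print("caps",c,c.mean(0),ang(c[0]-c[1]),np.linalg.norm(c[0]-c[1]))
print("lip",[at(t,c2(*p),227) for p in[(170,440),(240,454),(205,447)]])
e=[at(t,c2(*p),211) for p in[(215,100),(172,430),(270,110),(232,440)]];print("arm",e,ang(e[0]-e[1]),ang(e[2]-e[3]))
print("tri lip",tri([(t,c2(203,443)),(s,(205+(670-375)/5-.4,125+46/5-.4))]))
print("red",at(t,c1(410,12),140),at(t,c1(395,246),140))
E
```

```text
rack [[641.3 369.5]
 [646.4 206. ]
 [407.8 196.7]
 [401.5 360.3]] [524.2 283.1] [163.7 238.8 163.6 240. ] 2.2130960408105262 2.210599203026003 1.790071284557797 2.2126491198468017
stains [600.3 325.1] [447.9 242.5]
tote walls [[ 593.    46.2]
 [ 634.9  -77.6]
 [ 438.9 -146.1]
 [ 395.1  -25.7]] [515.5 -50.8] [130.7 207.6 128.1 210.5] 19.960156686640644 18.726130499720185
board [[ 496.    12. ]
 [ 537.1 -111.3]] [516.5 -49.6] 18.44256767433653 129.98959797134262
caps [[571.7 -39. ]
 [468.6 -76.4]] [520.1 -57.7] 19.93867321555188 109.73000449834079
lip [array([ 448. , -294.7]), array([ 440.6, -330.9]), array([ 444.3, -312.8])]
arm [array([ 622.4, -325.8]), array([ 451.3, -300.9]), array([ 617.2, -355. ]), array([ 445.9, -332.4])] -8.28780815683911 -7.505037715910977
tri lip [ 444.9 -314.   217.7]
red [660.9  98.6] [506.6 107.5]
```

Everything is consistent with the given sizes:

| Item | Position | Angle |
|---|---|---|
| Rack | (524, 283) | 2.2° |
| Tote | (516, -50) | 19.3° |
| Hook hanging place | (484, -320) | -8° |

The empty cells are 6 and 1. I'll move the first bottle now.

```bash
cat > job.py <<'E'
from cell import *
from h import *
D=np.radians
PICK=down(D(19.3-90)); PUT=down(D(2.2-45))
def lower(z0,n=10,df=1.2):
    "step down until the wrist feels support"
    p=np.array(get_state()["tool_pos"]);f0=np.median([get_state()["wrist_force"][2],(dwell(.05),get_state()["wrist_force"][2])[1]])
    for i in range(n):
        z0-=1;move_l([tgt[0],tgt[1],z0],v=20)
        f=get_state()["wrist_force"][2]
        if f-f0>df:break
    print("lower end",z0,f0,f)
    return z0
def bottle(src,dst):
    global tgt
    movep([*src,300],PICK);move_l([*src,124],v=250)
    grasp(25);s=get_state();print("grip",s["grip_width"],s["gripper_force"],s["tool_pos"])
    move_l([*src,290],v=200);s=get_state();print("lifted",s["grip_width"],s["wrist_force"],s["clock"])
    movep([*dst,290],PUT);move_l([*dst,128],v=200);dwell(.2)
    tgt=dst;lower(128,8);print(get_state()["tool_pos"])
    open_gripper();dwell(.2);move_l([*dst,300],v=250);print("t",get_state()["clock"])
E
python3 - <<'E'
from job import *
for p,q in [((571.7,-39,124),PICK),((468.6,-76.4,124),PICK),((600.6,325.1,124),PUT),((447.8,241.1,124),PUT),((484,-320,251),down(D(-8))),((375,-305,279),down(D(-8))),((516.5,-49.6,152),down(D(19.3)))]:print(np.round(solve_ik(p,q),2))
movep([300,500,300],PUT)
bottle((571.7,-39),(600.6,325.1))
cv2.imwrite("pics/s1.png",snapshot("scene")["frame"][150:310,280:500].repeat(3,0).repeat(3,1))
E
```

```text
[-0.16  0.05  1.92 -0.    1.17  1.07]
[-0.27 -0.18  2.13 -0.    1.19  0.96]
[ 0.42  0.28  1.66 -0.    1.2   1.16]
[ 0.39 -0.1   2.06 -0.    1.18  1.14]
[-0.68 -0.04  1.79 -0.    1.39 -0.54]
[-0.79 -0.28  1.95 -0.    1.47 -0.65]
[-0.2  -0.1   2.02 -0.    1.23 -0.54]
grip 27.714393834007506 24.983669221401215 [571.61125939 -38.94469803 123.87882435]
lifted 27.62730574289479 [-0.20395604  0.56980163 -3.10489181] 6.7167
lower end 123 -2.1595796976703525 0.12194991680909884
[600.85444694 325.28054823 123.61358917]
t 12.7917
```

View pics/s1.png

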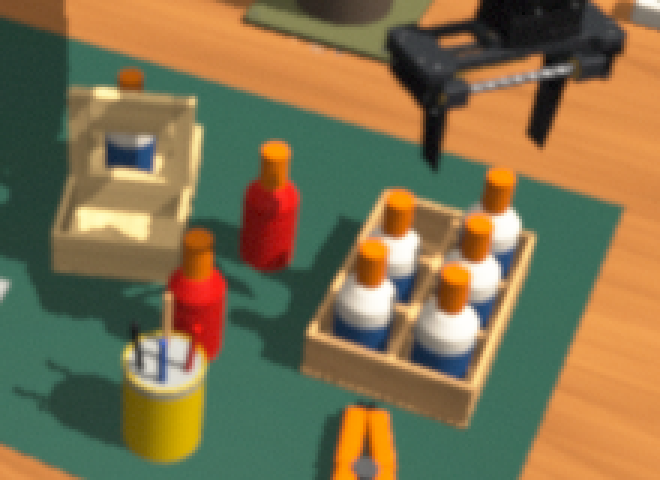

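The first bottle stands upright in cell 6, at crop position (452,320), and only the far cell is still empty. The other spare is still in the tote, with its cap at (130,80). Next is the second bottle.

Run:
```python
from job import *
bottle((468.6,-76.4),(447.8,241.1))
movep([420,60,300],PICK)
a=snapshot("scene")["frame"][150:310,280:500].repeat(2,0).repeat(2,1)
s=snapshot("top");pickle.dump(s,open("snap1.pkl","wb"))
b=cv2.resize(s["frame"][175:281,180:370],(440,245),interpolation=cv2.INTER_CUBIC)
cv2.imwrite("pics/s2.png",cv2.vconcat([a,b]))
```

```text
grip 27.630807358542896 24.97258722782135 [468.50369939 -76.34272935 123.84325284]
lifted 27.490211707316366 [ 0.41920909  0.42987363 -2.1072126 ] 17.3
lower end 123 -1.2031706301787732 4.358352423489168
[448.04905414 241.28774684 123.7622329 ]
t 23.2167
```

View pics/s2.png

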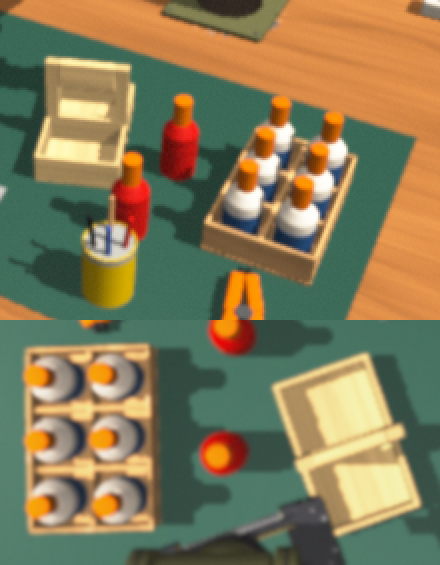

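All six cells hold upright bottles, and the tote is empty and hasn't moved (board ends still at about (309,238) and (354,223)). Now I'll pick up the tote and bring it to the point in front of the hook.

Run:
```python
from job import *
q=down(D(19.3));Q=down(D(-8))
movep([516.5,-49.6,260],q);move_l([516.5,-49.6,152],v=150)
grasp(50);s=get_state();print(s["grip_width"],s["tool_pos"])
move_l([516.5,-49.6,281],v=150);s=get_state();print("lift",s["grip_width"],s["wrist_force"],s["ft_torque"])
movep([390,-130,281],Q)
x=np.array([np.cos(D(-8)),np.sin(D(-8))]);p=np.array([484,-320.])-x*110
move_l([*p,281],v=200);dwell(.3)
s=get_state();print(s["tool_pos"],s["wrist_force"],s["clock"])
a=snapshot("scene")["frame"][90:230,180:400];b=snapshot("top")["frame"][150:320,370:520]
cv2.imwrite("pics/s3.png",cv2.hconcat([cv2.resize(a,(480,305),interpolation=2),cv2.resize(b,(270,305),interpolation=2)]))
```

```text
13.94655166905411 [516.27708419 -49.69318189 151.96358637]
lift 13.692299406382272 [ 0.28873014 -0.30632354 -4.77445335] [-0.07321536 -0.01527168 -0.03856571]
[ 375.23868991 -304.12602675  281.17751093] [-0.34987136  0.02605031 -4.77098467] 30.7333
```

View pics/s3.png

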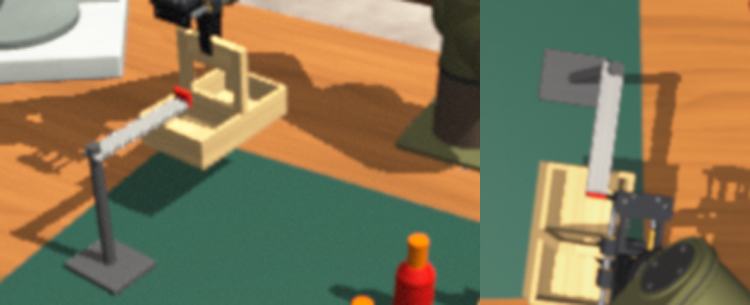

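The tote is held level, with its slot facing the red lip (scene crop (183,97), slot around (215,75)). Allowing for parallax, it lines up sideways too. I'll insert it with force checks.

Run:
```python
import job
from job import *
x=np.array([np.cos(D(-8)),np.sin(D(-8))]);h=np.array([484,-320.])
f0=get_state()["wrist_force"]
for d in(-60,-40,-20,3):
    move_l([*(h+x*d),281],v=100);f=get_state()["wrist_force"]-f0;print(d,f)
    if np.linalg.norm(f)>4:raise SystemExit("contact")
p=h+x*3;move_l([*p,256],v=100);dwell(.2);job.tgt=p
print(get_state()["wrist_force"]-f0)
job.lower(256,10,2.5)
s=get_state();print(s["tool_pos"],s["clock"],s["wrist_force"])
a=snapshot("scene")["frame"][90:230,180:400];b=snapshot("top")["frame"][150:320,370:520]
cv2.imwrite("pics/s4.png",cv2.hconcat([cv2.resize(a,(480,305),interpolation=2),cv2.resize(b,(270,305),interpolation=2)]))
```

```text
-60 [-0.83610375  1.27550864 -0.23186262]
-40 [-0.45941957  0.41003222 -0.17754545]
-20 [-0.54301163  0.93627163 -0.96892544]
3 [-0.24812767  0.60818367 -0.5341955 ]
[-0.06646483  0.83740138  0.75200263]
lower end 250 -3.636970359902998 1.4258579234039743
[ 487.00274786 -320.42910257  250.95322108] 34.7167 [-2.32360484  2.84613569  1.42585792]
```

View pics/s4.png

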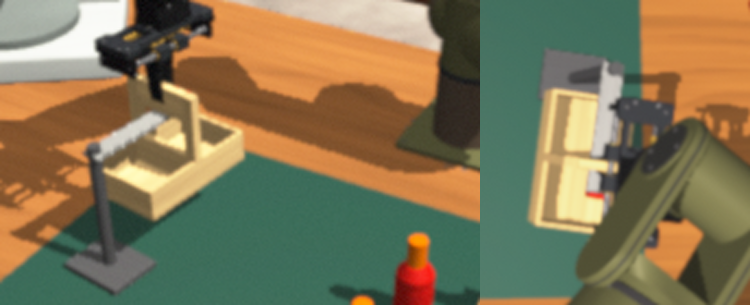

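The hook arm is through the slot, and contact came at TCP z = 251, as expected. I'll release, retreat and check.

Run:
```python
from job import *
p=get_state()["tool_pos"]
open_gripper();dwell(.3);move_l([p[0],p[1],340],v=100)
movep([330,-60,400],down(D(-8)));dwell(1)
fs=[snapshot("scene")["frame"]];s=snapshot("top");dwell(1);fs.append(snapshot("scene")["frame"])
print(get_state()["clock"],cv2.absdiff(*fs)[90:230,180:400].max())
cv2.imwrite("pics/s5.png",cv2.hconcat([cv2.resize(fs[0][90:310,180:460],(420,330),interpolation=2),cv2.resize(s["frame"][150:320,370:520],(291,330),interpolation=2)]))
```

```text
40.8667 13
```

View pics/s5.png

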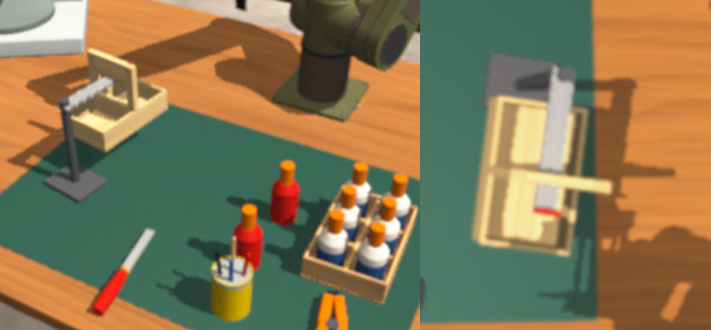

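The tote hangs by itself on the hook, level and centred on the arm (board ends at 498 and 612, arm at 553). It is still, all six bottles stand in the rack, and the tin, clamp and chisel look undisturbed.

```bash
python3 -c "
from cell import *
print(sign_off())"
```

```text
the job is handed in; nothing more can be done
None
```

Both spare bottles stand upright in the two empty rack cells (6 and 1), the tote hangs level and still on the hook by its hand slot, and the job was handed in at about 41 s of the 67 s allowed.

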